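# Bring round and reset a headset base unit, then rack the headsets

### The job

Close out this headset test: turn the turntable by its red handle, counter-clockwise seen from above, fully home against its stop so that the black base unit comes out from under the camera hood; then with the orange stylus press the unit's recessed yellow reset button fully in and keep it in for half a second; put the stylus back upright in its blue stand and turn the table back, fully home under the hood. Hang every headset standing on the bench over the steel rail, crown on the bar and one ear cup either side (at any time); everything must hang still at the end, and do not disturb the other things on the bench.

Things in the scene. Friction and masses are not known exactly. Their poses are not given: they have to be found in the camera images.
- turntable (a joint): angle of the turntable, rad: 0 = base unit under the hood (hard stop; within 0.09 counts as home), grows counter-clockwise seen from above, hard stop at 1.571 (90 degrees; over 1.48 counts as home). Held by light friction (0.1 N m), stays where left; starts between 0 and 0.3
- turn_axis (a point): vertical axis of the turntable at the top face of the aluminium disc (disc 236 mm across, top 23 mm above the bench). Its own x axis points to the grey camera hood, fixed on the base: hood x 55 to 170 mm, y +-45 mm, 135 to 185 mm above the bench, post behind it. The hood does not turn
- turn_handle (a point): top centre of the red round handle post of the turntable, 98 mm from the axis, across from the base unit; 20 mm diameter, 52 mm tall, top 75 mm above the bench; turns with the disc. At joint 0 it lies on the -x side of turn_axis, at 1.571 on its -y side
- index_base: the whole turntable station with its fixed dark base disc (250 mm), hood, and the turning disc and base unit that it carries; origin on the turntable axis at bench level, x towards the hood
- unit (a point): black base unit fixed on the turntable, 62 x 70 x 38 mm; this point is the centre of its underside, 78 mm from the axis, z up, top 61 mm above the bench. In the middle of its top is a round hole 20 mm in diameter with the yellow button in it. At joint 0 it is under the hood, at 1.571 on the +y side of turn_axis
- button_top (a point): centre of the top face of the yellow reset button (17 mm diameter), 5.5 mm below the unit's top; moves down with the button
- reset_button (a joint): press of the reset button, m: 0 = out, 0.006 = fully in (pressed: over 0.004); spring: about 1 N to start, 4.5 N fully in; springs back
- stylus: orange-handled stylus standing tip down in its stand, 133 mm long, 0.07 kg; origin at the tip, z up along the tool. Steel shank 12 mm diameter up to z=55 (tip 8 mm diameter for the lowest 16 mm, tapering to 12 mm by z=20), black collar 48 mm diameter z=55 to 63, square handle 22 x 22 mm (sides along its x and y) z=63 to 133
- stand: blue block 80 x 80 x 68 mm, fixed, origin at the centre of its underside; round vertical hole 26 mm diameter, 60 mm deep in the middle of the top. The stylus's collar rests on the block's top, so that its tip is 13 mm above the bench
- rail_mid (a point): middle of the horizontal steel rail's axis (bar 12 mm diameter, axis at the given height, 130 mm above the bench), fixed; the bar runs 360 mm along this point's y, on a post at each end. Room for four headsets side by side at 75 to 80 mm spacing
- headset0: headset (None if absent): rigid, black ear cups, dark band, blue grip pad on top; 140 wide (x), 60 deep (y), 152 tall, 0.18 kg, stands on its cups. Origin midway between the cups at their underside, z up. Cups 60 tall, 76 mm gap between them (x=+-38). Pad: block 44 (x) by 24 (y), z=126 to 152, above the band; grip it across x or y from above, fingertips at z=131
- headset1: headset (None if absent): rigid, black ear cups, dark band, blue grip pad on top; 140 wide (x), 60 deep (y), 152 tall, 0.18 kg, stands on its cups. Origin midway between the cups at their underside, z up. Cups 60 tall, 76 mm gap between them (x=+-38). Pad: block 44 (x) by 24 (y), z=126 to 152, above the band; grip it across x or y from above, fingertips at z=131
- headset2: headset (None if absent): rigid, black ear cups, dark band, blue grip pad on top; 140 wide (x), 60 deep (y), 152 tall, 0.18 kg, stands on its cups. Origin midway between the cups at their underside, z up. Cups 60 tall, 76 mm gap between them (x=+-38). Pad: block 44 (x) by 24 (y), z=126 to 152, above the band; grip it across x or y from above, fingertips at z=131
- headset3: headset (None if absent): rigid, black ear cups, dark band, blue grip pad on top; 140 wide (x), 60 deep (y), 152 tall, 0.18 kg, stands on its cups. Origin midway between the cups at their underside, z up. Cups 60 tall, 76 mm gap between them (x=+-38). Pad: block 44 (x) by 24 (y), z=126 to 152, above the band; grip it across x or y from above, fingertips at z=131
- crown0 (a point): underside of the band of headset0 at its peak: rests on the bar when hung; 120 mm above the headset's origin. Band 20 wide along y; under it a lip 14 mm deep either side makes a hanging notch 34 mm wide (x=+-17) for the 12 mm bar. Low centre of mass: hangs upright, may swing some seconds after a knock
- crown1 (a point): underside of the band of headset1 at its peak: rests on the bar when hung; 120 mm above the headset's origin. Band 20 wide along y; under it a lip 14 mm deep either side makes a hanging notch 34 mm wide (x=+-17) for the 12 mm bar. Low centre of mass: hangs upright, may swing some seconds after a knock
- crown2 (a point): underside of the band of headset2 at its peak: rests on the bar when hung; 120 mm above the headset's origin. Band 20 wide along y; under it a lip 14 mm deep either side makes a hanging notch 34 mm wide (x=+-17) for the 12 mm bar. Low centre of mass: hangs upright, may swing some seconds after a knock
- crown3 (a point): underside of the band of headset3 at its peak: rests on the bar when hung; 120 mm above the headset's origin. Band 20 wide along y; under it a lip 14 mm deep either side makes a hanging notch 34 mm wide (x=+-17) for the 12 mm bar. Low centre of mass: hangs upright, may swing some seconds after a knock
- mug: bystander: white mug, 76 mm across, 90 tall, origin under its centre
- flux: bystander: amber bottle, 44 mm across, 100 tall, origin under its centre
- tape: bystander: yellow tape roll lying flat, 90 mm across, 24 tall
- spool: bystander: copper wire spool 56 mm across, 50 tall, upright
There are look-alikes about, which are no part of the job. What is shaped like the stylus but green, purple or turquoise is not meant.

How it is judged:
On the way, in this order (a step that is already met when the one before it is completed fails the run):
1. the turntable is turned home against its stop (joint over 1.48 rad) (value of joint turntable above 1.48 rad), for 0.2 s.
2. the reset button is pressed (over 4 mm) by the stylus's tip, with the turntable home, for 0.3 s (value of joint reset_button above 0.004 m and distance between stylus and button_top below 0.01 m and contact force between stylus and index_base above 0.5 N and value of joint turntable above 1.48 rad), for 0.3 s.
3. the turntable is turned back under the hood (joint under 0.09 rad) (value of joint turntable below 0.09 rad), for 0.2 s.
At the end, for the whole second after the job is handed in: turntable under 0.09 rad; stylus at rest in its stand (axis within 12 mm, tip under 20 mm high, tilt under 0.10 rad); every headset at rest on the rail: crown within 22 mm across the bar, 0 to 18 mm above its axis, within 170 mm of its middle, tilt under 0.35 rad (value of joint turntable below 0.09 rad and horizontal distance between stylus and stand below 0.012 m and z of stylus in the frame of stand below 0.02 m and angle between stylus's own z axis and vertical below 0.1 rad and linear speed of stylus below 0.03 m/s and x of crown0 in the frame of rail_mid between -0.022 and 0.022 m and y of crown0 in the frame of rail_mid between -0.17 and 0.17 m and z of crown0 in the frame of rail_mid between 0 and 0.018 m and angle between each of headset0, headset1, headset2, headset3's own z axis and vertical below 0.35 rad and linear speed of each of headset0, headset1, headset2, headset3 below 0.04 m/s and x of crown1 in the frame of rail_mid between -0.022 and 0.022 m and y of crown1 in the frame of rail_mid between -0.17 and 0.17 m and z of crown1 in the frame of rail_mid between 0 and 0.018 m and x of crown2 in the frame of rail_mid between -0.022 and 0.022 m and y of crown2 in the frame of rail_mid between -0.17 and 0.17 m and z of crown2 in the frame of rail_mid between 0 and 0.018 m and x of crown3 in the frame of rail_mid between -0.022 and 0.022 m and y of crown3 in the frame of rail_mid between -0.17 and 0.17 m and z of crown3 in the frame of rail_mid between 0 and 0.018 m); the robot touches nothing.
It fails at once if a bystander (mug, bottle, tape roll or spool) is moved more than 40 mm (distance of any of mug, flux, tape, spool from where it was at the start of the episode above 0.04 m).
Of headset0, headset1, headset2, headset3 only 2 to 4 are there at a start; the rules pass over those that are not, and their reading is None.
At some moment in a run one of headset0, headset1, headset2, headset3 may be knocked a few centimetres aside while the robot is not near it.
It also fails if it takes over 210 s, if anything falls off the work surface, if the arm or the gripper's body presses on something with over 40 N, if the wrist force passes 120 N, or if a joint passes its speed limit or range.

### The arm

A 6-joint arm with a two-finger parallel gripper is mounted at the origin on the work surface. World frame = base frame: x ahead of the robot, y to its left, z up, the work surface at z = 0. Lengths are in m, angles in rad, forces in N, time in s.
With the tool pointing down it reaches from about 0.275 to 1 m from the base axis. Payload 8.4 kg.
Tool frame: the origin (TCP) lies on the centre line of the jaws, within the pads' length; the fingertips stand 17 mm ahead of it and the grasp point (between the pads) lies 2 mm behind it (bot.tcp_to_tips is the y of the fingertips in the tool frame, in m); y points along the fingers, z is the direction in which the jaws open and shut, and the axes are right-handed (so a half turn about y gives the same grasp; the last joint's range is limited). The gripper opens to 85 mm and grips with 20 to 120 N. Pads are 22 mm wide; open, the fingers measure 114 mm over their backs; the gripper's body (76 mm by 85 mm) begins 54 mm behind the grasp point. The pads swing forward as they close: fully open they stand 13 mm farther back than shut.
Start: joints at [-1.328, 0.353, 1.633, -0, 1.155, -0.002], TCP at [0.151, -0.606, 0.248] pointing down, gripper open.
Joint ranges: [-2.63, 2.63], [-0.92, 2.1], [0.06, 2.66], [-1.3, 4.44], [0, 2.69], [-3.02, 3.02]. Speed limits (rad/s): [2.22, 2.22, 2.79, 3.14, 3.14, 3.14].

### API

Orientations are given as a unit quaternion [x, y, z, w].
In Python, from workcell import bot, hand, kinematics, get_obs, vision, hand_in gives the robot as it stands. The module is installed in compiled form; this text tells all that it offers. Calls block until the motion is done:
- bot.reach(position, orientation): joint-space move of the TCP to a pose.
- bot.servo_line(position, ori=None, velocity=0.15): straight line of the TCP; ori=None keeps the orientation; velocity is the mean speed in m/s.
- bot.goto_joints(angles): joint-space move.
- hand.move_gripper(opening, strength=None): finger opening in m; strength is the grip in N (None keeps the last); returns when the fingers have stopped.
- bot.dwell(seconds).
- kinematics.solve_ik(position, orientation): joint angles nearest the present ones, or None.
- get_obs(): the state.
- vision.read_camera(name): name is "scene" or "top" or "wrist"; returns a dict with "frame" (420x560x3 uint8, red, green, blue), "intrinsics" (3x3 intrinsics, pixels), "view" (4x4, takes a point from world to camera coordinates). Camera axes: x right, y down, z forward; pixel columns grow to the right and rows downward; lengths in m; the calibration is good to about 2 mm. A picture is of the moment at which its call begins. There is no depth.
A pose or a line that the arm cannot do raises bot.IKError and nothing moves.
- hand_in(): hands the job in, once; it reports no verdict.
The state is a dict: "time_s": time; "joint_pos": joint angles; "joint_vel": joint speeds; "joint_efforts": joint torques, N m; "position": TCP position; "orientation": TCP orientation; "wrist_force": force on the tool from outside, world axes, zero at the start; "ft_torque": the same for the moment, N m; "gripper_width": finger opening in m.
Only numpy, scipy, OpenCV 4.12 (cv2) and the standard library are available. Lean on these libraries where they do the work, as an engineer would, in place of code of your own. Each camera call takes 0.05 s, during which the arm holds its last target.

## Working session

There is one attempt and no reset: what is moved stays moved. The work goes in short steps, each a Python script; the robot and the scene stay as the last script left them, time stands still between calls to the robot, and variables do not carry over. Pictures are saved under pics/ and viewed, and the job is handed in when it is done.

```bash
ls; mkdir -p pics; python3 - <<'E'
from workcell import bot, hand, kinematics, get_obs, vision
import cv2
print(get_obs())
print(bot.tcp_to_tips)
for n in ["scene","top","wrist"]:
    c=vision.read_camera(n); cv2.imwrite(f"pics/{n}0.png",c["frame"][:,:,::-1]); print(n,c["intrinsics"].round(1).tolist(),c["view"].round(3).tolist())
E
```

```text
pics
{'time_s': 0.0, 'joint_pos': array([-1.32837874e+00,  3.53662722e-01,  1.63414463e+00, -2.25503059e-05,
        1.15521901e+00, -2.39894048e-03]), 'joint_vel': array([-0.0007643 ,  0.00055418,  0.000302  ,  0.00136514,  0.00186441,
       -0.00085404]), 'joint_efforts': array([-2.60180735e-03, -6.05263066e+01, -3.42069983e+01, -2.48932347e-04,
        9.44874046e-03,  1.32806952e-05]), 'position': array([ 0.15136883, -0.60591318,  0.24754808]), 'orientation': array([-0.08641082,  0.70231763, -0.70131288,  0.08627497]), 'wrist_force': array([ 0.05143575, -0.65241198,  0.70200934]), 'ft_torque': array([ 0.04267266, -0.00199827,  0.03414071]), 'gripper_width': 0.08536953448933403}
0.017
scene [[440.9, 0.0, 278.5], [0.0, 440.9, 209.2], [0.0, 0.0, 1.0]] [[0.336, 0.942, -0.012, -0.152], [0.812, -0.296, -0.503, -0.4], [-0.477, 0.16, -0.864, 1.656], [0.0, 0.0, 0.0, 1.0]]
top [[382.5, 0.0, 275.4], [0.0, 382.5, 207.7], [0.0, 0.0, 1.0]] [[-0.028, -1.0, 0.001, -0.022], [-0.997, 0.027, -0.073, 0.531], [0.073, -0.003, -0.997, 1.176], [0.0, 0.0, 0.0, 1.0]]
wrist [[378.5, 0.0, 282.9], [0.0, 378.5, 214.6], [0.0, 0.0, 1.0]] [[0.243, -0.97, -0.001, -0.624], [-0.921, -0.231, 0.313, -0.04], [-0.304, -0.075, -0.95, 0.379], [0.0, 0.0, 0.0, 1.0]]
```

View pics/scene0.png

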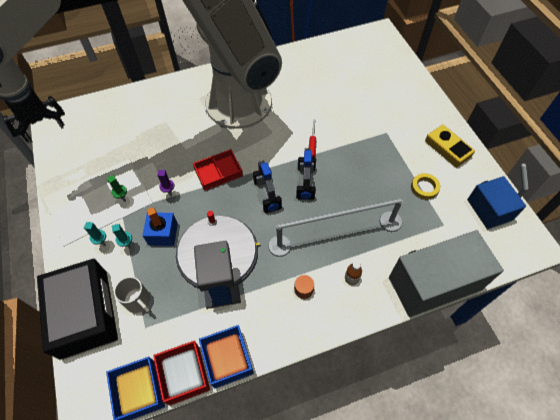

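View pics/top0.png

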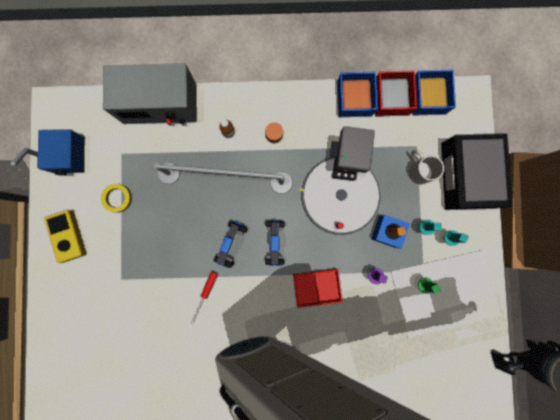

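View pics/wrist0.png

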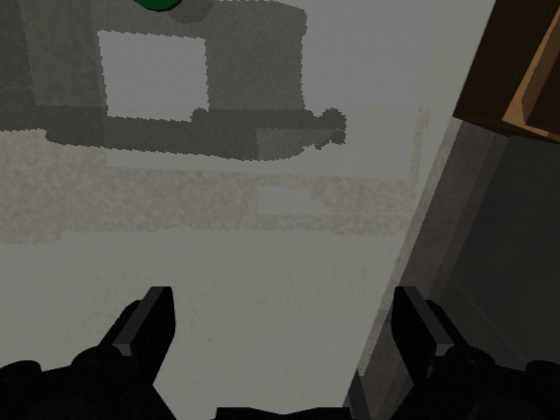

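```bash
cat > h.py <<'E'
from workcell import bot, hand, kinematics, get_obs, vision
import numpy as np, cv2
from scipy.spatial.transform import Rotation as Rn
def cam(n,name=None):
    c=vision.read_camera(n)
    if name: cv2.imwrite(f"pics/{name}.png",c["frame"][:,:,::-1])
    return c
def ray(c,uv):
    K,V=c["intrinsics"],c["view"]; R,t=V[:3,:3],V[:3,3]
    d=R.T@np.linalg.solve(K,[uv[0],uv[1],1.0]); o=-R.T@t
    return o,d/np.linalg.norm(d)
def onz(c,uv,z):
    o,d=ray(c,uv); return o+d*(z-o[2])/d[2]
def tri(obs):
    A=np.zeros((3,3));b=np.zeros(3)
    for c,uv in obs:
        o,d=ray(c,uv);P=np.eye(3)-np.outer(d,d);A+=P;b+=P@o
    p=np.linalg.solve(A,b)
    res=[np.linalg.norm((np.eye(3)-np.outer(d,d))@(p-o)) for o,d in (ray(c,uv) for c,uv in obs)]
    return p,res
def proj(c,p):
    q=c["view"][:3,:3]@np.asarray(p)+c["view"][:3,3]; q=c["intrinsics"]@q; return q[:2]/q[2]
def blobs(c,lo,hi,amin=15):
    m=cv2.inRange(cv2.cvtColor(c["frame"],cv2.COLOR_RGB2HSV),np.array(lo),np.array(hi))
    n,l,s,ct=cv2.connectedComponentsWithStats(m)
    return [(ct[i].round(1).tolist(),s[i].tolist()) for i in range(1,n) if s[i,4]>=amin],l
def down(th):  # jaw opening along angle th in the world xy plane
    y=np.array([0,0,-1.]);z=np.array([np.cos(th),np.sin(th),0]);x=np.cross(y,z)
    return Rn.from_matrix(np.stack([x,y,z],1)).as_quat()
def crop(c,x0,y0,x1,y1,k,name):
    f=c["frame"][y0:y1,x0:x1,::-1]; cv2.imwrite(f"pics/{name}.png",cv2.resize(f,None,fx=k,fy=k,interpolation=cv2.INTER_CUBIC))
E
python3 - <<'E'
from h import *
t=cam("top");s=cam("scene")
crop(t,100,100,480,330,2,"topc"); crop(s,60,130,460,330,2,"scenec")
R=Rn.from_quat(get_obs()["orientation"]).as_matrix();print(R.round(2))
for n,uv,z in [("axis",(341,195),.023),("handle",(339,225),.075),("stylus",(397,231),.12),("hs a",(230,243),.15),("hs b",(275,242),.15),("railL",(165,170),.13),("railR",(280,180),.13),("hood",(355,150),.185),("mug",(430,170),.09),("flux",(226,128),.1),("tape",(115,198),.02),("spool",(274,132),.05),("tray",(318,288),.03)]:
    print(n,onz(t,uv,z).round(3))
E
```

```text
[[-0.97 -0.    0.24]
 [-0.24  0.   -0.97]
 [ 0.   -1.   -0.  ]]
axis [ 0.564 -0.243  0.023]
handle [ 0.469 -0.224  0.075]
stylus [ 0.446 -0.381  0.12 ]
hs a [0.426 0.092 0.15 ]
hs b [ 0.425 -0.033  0.15 ]
railL [0.638 0.276 0.13 ]
railR [ 0.601 -0.052  0.13 ]
hood [ 0.669 -0.257  0.185]
mug [ 0.624 -0.498  0.09 ]
flux [0.764 0.103 0.1  ]
tape [0.574 0.464 0.02 ]
spool [ 0.762 -0.039  0.05 ]
tray [ 0.28 -0.16  0.03]
```

View pics/topc.png

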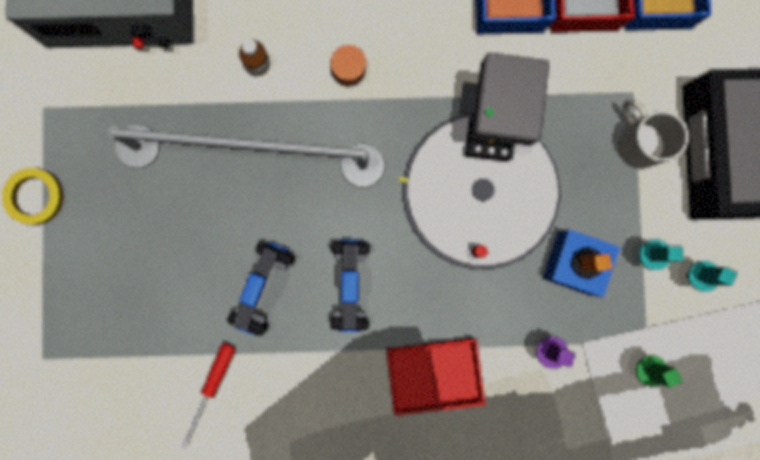

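View pics/scenec.png

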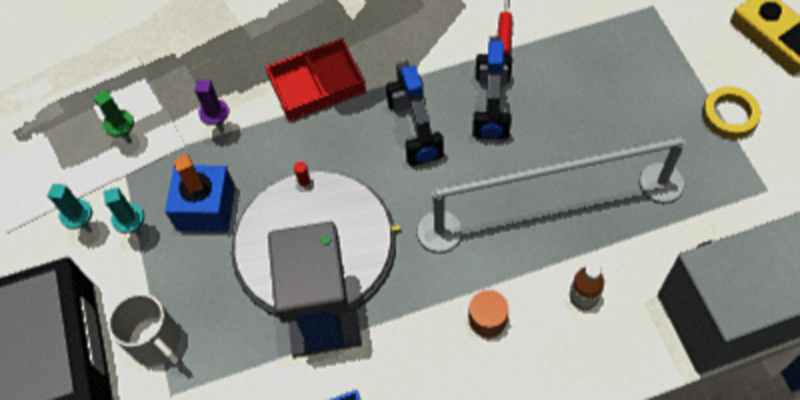

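```bash
python3 - <<'E'
from h import *
def pose(p,th,nm):
    bot.reach(p,down(th)); c=cam("wrist",nm); print(nm,get_obs()["position"].round(3),"cam o",ray(c,(280,210))[0].round(3),"fwd",c["view"][2,:3].round(2)); np.save(f"pics/{nm}.npy",{k:c[k] for k in c},allow_pickle=True); print(get_obs()["time_s"])
pose([0.38,-0.30,0.36],-np.pi/2,"w1")
pose([0.38,-0.22,0.36],-np.pi/2,"w2")
pose([0.33,0.03,0.36],-np.pi/2,"w3")
pose([0.33,0.10,0.36],-np.pi/2,"w4")
cam("scene","scene1");cam("top","top1")
E
```

```text
w1 [ 0.38  -0.301  0.36 ] cam o [ 0.46  -0.3    0.484] fwd [-0.31 -0.   -0.95]
1.775
w2 [ 0.38  -0.221  0.36 ] cam o [ 0.46  -0.219  0.484] fwd [-0.31 -0.   -0.95]
2.2417
w3 [0.331 0.029 0.36 ] cam o [0.411 0.03  0.485] fwd [-0.31 -0.   -0.95]
3.2917
w4 [0.33  0.099 0.36 ] cam o [0.411 0.101 0.484] fwd [-0.31 -0.   -0.95]
3.725
```

View pics/w1.png

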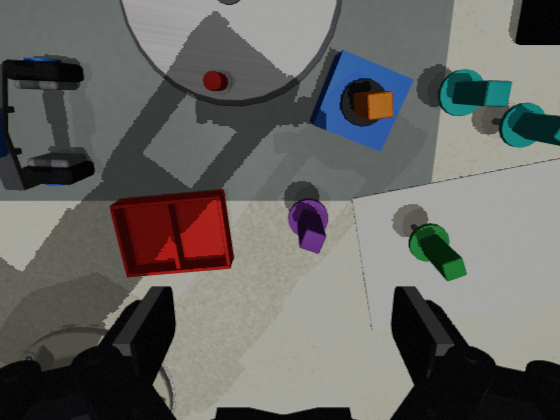

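View pics/w3.png

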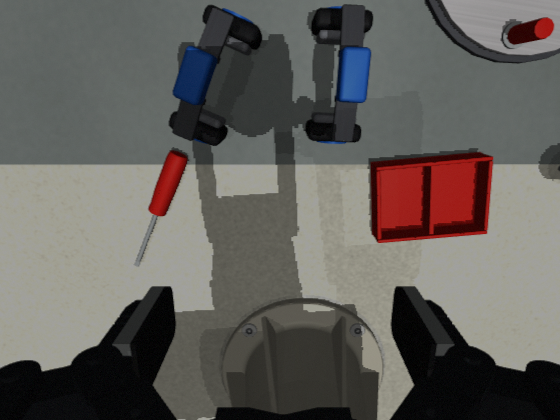

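View pics/scene1.png

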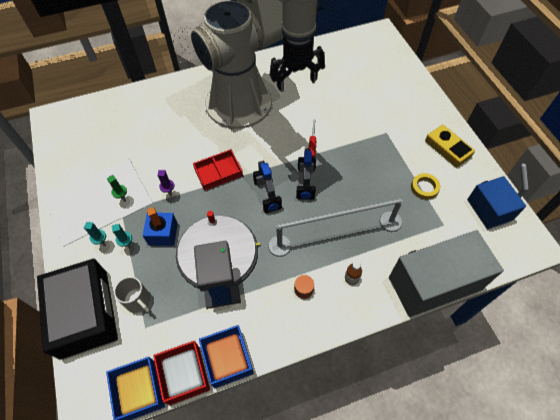

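View pics/w2.png

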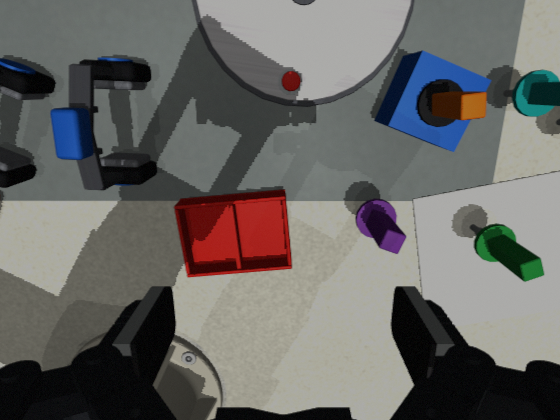

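View pics/w4.png

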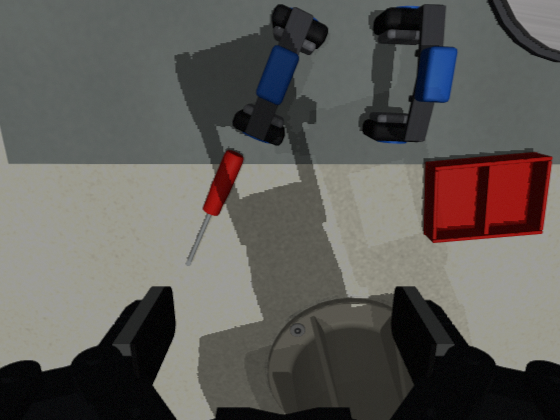

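```bash
python3 - <<'E'
from h import *
W={n:np.load(f"pics/{n}.npy",allow_pickle=True).item() for n in ["w1","w2","w3","w4"]}
for n in ["w1","w2"]:
    print(n,"red",blobs(W[n],(0,150,60),(6,255,255),60)[0],"\n or",blobs(W[n],(8,150,90),(22,255,255),60)[0],"\n bl",blobs(W[n],(105,130,60),(125,255,255),60)[0])
for n in ["w3","w4"]:
    print(n,"bl",blobs(W[n],(105,130,40),(125,255,255),60)[0])
crop(W["w1"],180,30,430,170,3,"c1");crop(W["w2"],260,30,510,170,3,"c2")
crop(W["w3"],150,0,400,150,3,"c3");crop(W["w4"],220,0,470,150,3,"c4")
E
```

```text
w1 red [([212.1, 80.3], [203, 71, 19, 20, 283]), ([175.2, 232.6], [110, 196, 122, 81, 6192])] 
 or [([379.7, 105.1], [367, 92, 26, 28, 628])] 
 bl [([360.2, 99.6], [313, 50, 100, 101, 4024]), ([39.3, 59.0], [24, 58, 32, 3, 80])]
w2 red [([290.7, 80.7], [282, 71, 18, 20, 279]), ([236.4, 232.8], [174, 196, 118, 81, 6660])] 
 or [([473.1, 105.5], [461, 92, 26, 28, 640])] 
 bl [([433.8, 100.3], [388, 51, 104, 101, 3848]), ([113.1, 58.9], [98, 57, 32, 4, 81]), ([12.9, 67.2], [0, 61, 30, 12, 100]), ([66.8, 133.6], [50, 109, 34, 51, 1365])]
w3 bl [([236.5, 14.8], [222, 8, 31, 16, 87]), ([192.7, 74.8], [173, 46, 42, 59, 1551]), ([353.3, 74.1], [336, 46, 35, 57, 1624]), ([331.8, 141.8], [317, 141, 29, 3, 63])]
w4 bl [([277.0, 74.5], [256, 45, 43, 60, 1541]), ([438.6, 73.7], [420, 46, 37, 57, 1584])]
```

View pics/c1.png

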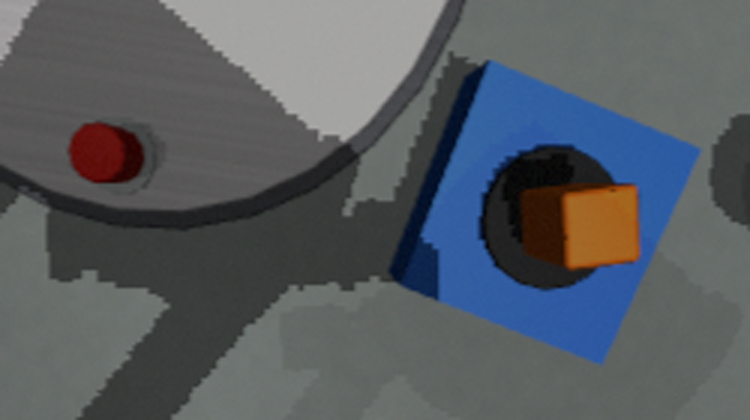

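View pics/c2.png

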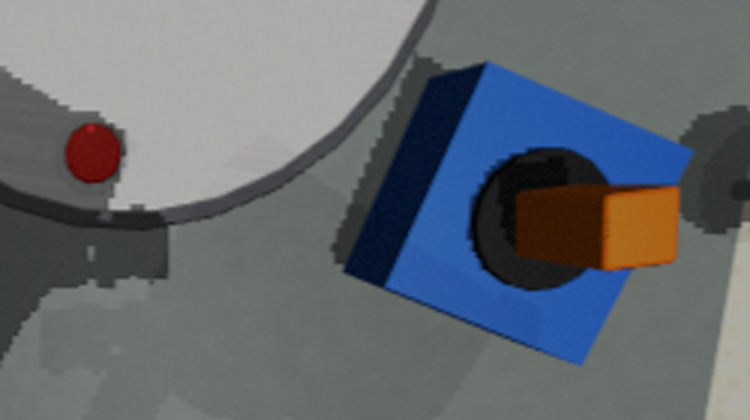

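View pics/c3.png

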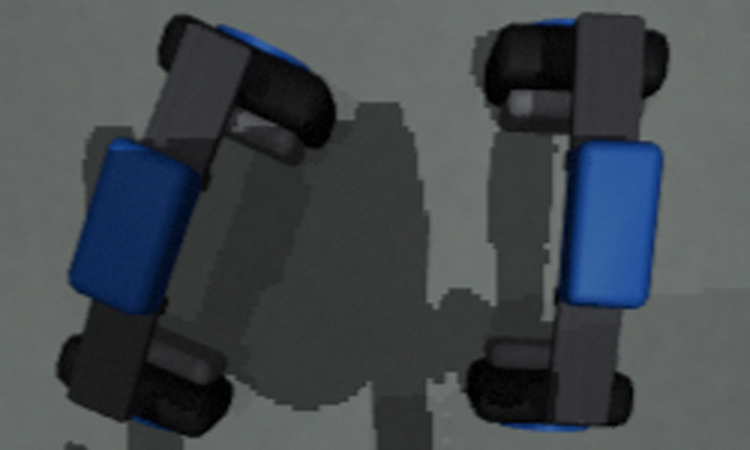

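View pics/c4.png

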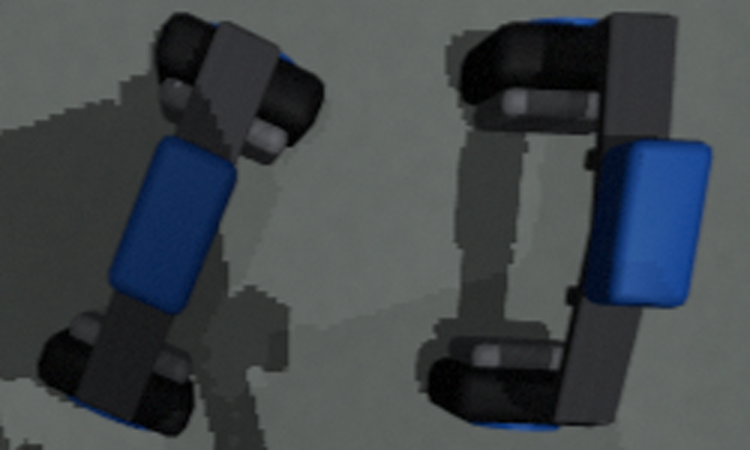

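```bash
python3 - <<'E'
from h import *
W={n:np.load(f"pics/{n}.npy",allow_pickle=True).item() for n in ["w1","w2","w3","w4"]}
a=lambda x,y,n:(x/3+(180 if n==1 else 260),y/3+30)
# handle top
h1,h2=a(98,152,1),a(93,153,2)
p,r=tri([(W["w1"],h1),(W["w2"],h2)]);print("handle",p.round(4),r)
c1=[(562,188),(637,183),(638,258),(570,268)];c2=[(605,190),(679,186),(678,262),(605,270)]
P=[tri([(W["w1"],a(*u,1)),(W["w2"],a(*v,2))])[0] for u,v in zip(c1,c2)];P=np.array(P);print("stylus top",P.round(4),P.mean(0).round(4))
for n,cc in ((1,c1),(2,c2)):
    Q=np.array([onz(W[f"w{n}"],a(*u,n),.146) for u in cc]);print(Q.mean(0).round(4),[ (np.degrees(np.arctan2(*(Q[(i+1)%4]-Q[i])[[1,0]])).round(1),np.linalg.norm(Q[(i+1)%4]-Q[i]).round(4)) for i in range(4)])
s1=[(488,60),(700,150),(602,363),(390,272)];s2=[(487,62),(693,152),(583,365),(388,287)]
P=np.array([tri([(W["w1"],a(*u,1)),(W["w2"],a(*v,2))])[0] for u,v in zip(s1,s2)]);print("stand",P.round(4),P.mean(0).round(4))
# collar centre (z=76)
for n,u in((1,(550,217)),(2,(542,218))): print("collar",onz(W[f"w{n}"],a(*u,n),.076).round(4))
t=cam("top")
for uv in [(341.5,194.8)]: print("hub",onz(t,uv,.023))
g=cv2.cvtColor(t["frame"],cv2.COLOR_RGB2HSV);m=((g[...,1]<30)&(g[...,2]>150)).astype(np.uint8)
n,l,st,ct=cv2.connectedComponentsWithStats(m)
i=l[205,360];print(st[i],ct[i])
cs,_=cv2.findContours((l==i).astype(np.uint8),0,1);e=cv2.fitEllipse(cv2.convexHull(max(cs,key=len)));print(e,onz(t,e[0],.023))
crop(t,290,110,430,260,5,"tt")
E
```

```text
handle [ 0.4691 -0.228   0.0712] [np.float64(7.130891820896151e-06), np.float64(7.130891820928254e-06)]
stylus top [[ 0.4578 -0.3721  0.1454]
 [ 0.4591 -0.3937  0.1441]
 [ 0.4385 -0.3946  0.1487]
 [ 0.4355 -0.3765  0.143 ]] [ 0.4477 -0.3842  0.1453]
[ 0.4479 -0.3841  0.146 ] [(np.float64(-86.3), np.float64(0.0212)), (np.float64(-174.0), np.float64(0.0207)), (np.float64(98.2), np.float64(0.0196)), (np.float64(9.9), np.float64(0.0224))]
[ 0.4476 -0.3839  0.146 ] [(np.float64(-87.0), np.float64(0.0209)), (np.float64(-171.1), np.float64(0.0212)), (np.float64(96.3), np.float64(0.0209)), (np.float64(8.5), np.float64(0.0223))]
stand [[ 0.4982 -0.3606  0.0692]
 [ 0.4697 -0.435   0.0691]
 [ 0.3967 -0.4068  0.0709]
 [ 0.4284 -0.3274  0.0929]] [ 0.4483 -0.3824  0.0755]
collar [ 0.4478 -0.3834  0.076 ]
collar [ 0.448 -0.383  0.076]
hub [ 0.56424402 -0.24431886  0.023     ]
[ 304  162   75   70 3457] [340.29331791 199.2797223 ]
((340.97210693359375, 194.82469177246094), (73.1618881225586, 74.60796356201172), 114.60497283935547) [ 0.56421184 -0.24266683  0.023     ]
```

View pics/tt.png

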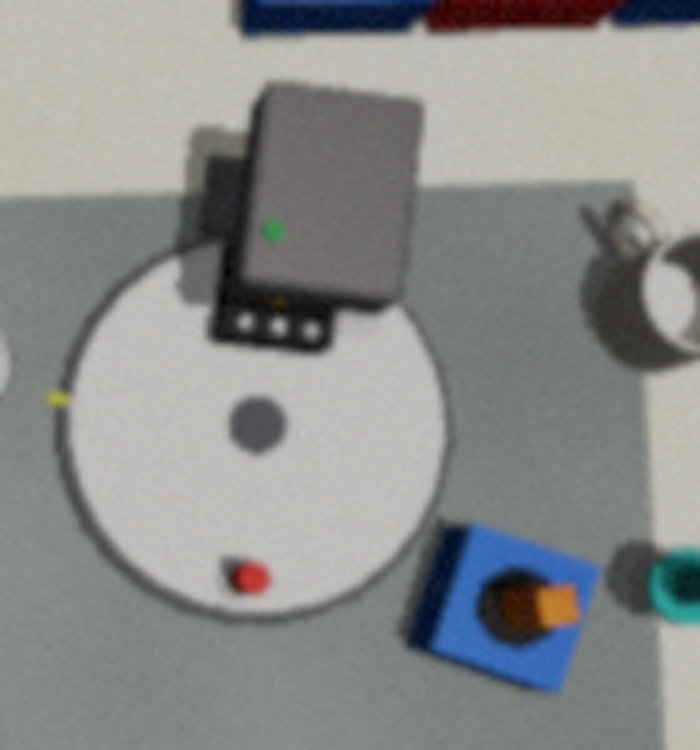

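```bash
cat >> h.py <<'E'
AX=np.array([0.5643,-0.2435]); RH=0.0966
def hp(deg,z):
    f=np.radians(deg); return [AX[0]+RH*np.cos(f),AX[1]+RH*np.sin(f),z], down(f-np.pi/2)
def st():
    o=get_obs(); print("t",round(o["time_s"],2),"p",o["position"].round(4),"F",o["wrist_force"].round(1),"w",round(o["gripper_width"],4)); return o
E
python3 - <<'E'
from h import *
for d in (170,200,230,262):
    for z in (.25,.055): print(d,z,kinematics.solve_ik(*hp(d,z)))
hand.move_gripper(0.045,20)
bot.reach(*hp(170.5,.2)); c=cam("wrist","wh"); st()
E
```

```text
170 0.25 [-4.53037309e-01  1.89495678e-01  1.85181306e+00 -4.44089210e-16
  1.10028392e+00 -1.84930071e+00]
170 0.055 [-4.53037309e-01  4.65997984e-01  1.99441592e+00 -4.44089210e-16
  6.81178750e-01 -1.84930071e+00]
200 0.25 [-5.31307360e-01  2.32544515e-01  1.79644430e+00 -4.44089210e-16
  1.11260384e+00 -2.45116954e+00]
200 0.055 [-5.31307360e-01  4.96091083e-01  1.93523143e+00 -4.44089210e-16
  7.10270139e-01 -2.45116954e+00]
230 0.25 [-5.66291541e-01  3.03791439e-01  1.69971945e+00 -4.44089210e-16
  1.13808177e+00 -3.00975249e+00]
230 0.055 [-5.66291541e-01  5.47486601e-01  1.83335385e+00 -4.44089210e-16
  7.60752207e-01 -3.00975249e+00]
262 0.25 [-5.54199757e-01  3.85238062e-01  1.58184386e+00 -4.44089210e-16
  1.17451073e+00  2.72701924e+00]
262 0.055 [-5.54199757e-01  6.08480787e-01  1.71137785e+00 -4.44089210e-16
  8.21734020e-01  2.72701924e+00]
t 7.51 p [ 0.4691 -0.2274  0.2001] F [-0.7  0.7 -0.3] w 0.0451
```

View pics/wh.png

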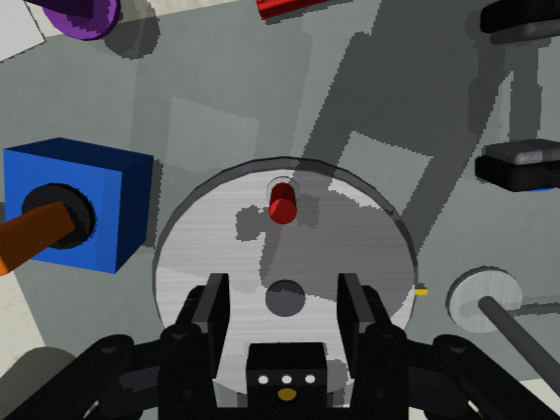

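```bash
cat >> h.py <<'E'
def hq(deg,z,d0=170.5,d1=263,t0=80.5,t1=136):
    p,_=hp(deg,z); return p, down(np.radians(t0+(t1-t0)*(deg-d0)/(d1-d0)))
E
python3 - <<'E'
from h import *
for d in (170.5,200,230,263): print(kinematics.solve_ik(*hq(d,.055))[5].round(2))
bot.servo_line(hq(170.5,.055)[0]); hand.move_gripper(0.0,25); o=st()
for d in np.arange(176,258,6): 
    p,q=hq(d,.055); bot.servo_line(p,q,velocity=0.08)
st(); cam("top","top2")
E
```

```text
-1.86
-2.25
-2.59
-2.93
t 8.97 p [ 0.4695 -0.2278  0.0559] F [0.1 0.4 6.6] w 0.0198
t 12.81 p [ 0.538  -0.3365  0.0553] F [-1.2 -1.4  7.9] w 0.0195
```

```bash
python3 - <<'E'
from h import *
f0=get_obs()["wrist_force"]
for d in np.arange(255,266,1.0):
    p,q=hq(d,.055); bot.servo_line(p,q,velocity=0.04); bot.dwell(.05); o=get_obs()
    f=np.radians(d); tg=np.array([-np.sin(f),np.cos(f)])
    r=o["position"][:2]-AX; print(d,"meas ang",(np.degrees(np.arctan2(r[1],r[0]))%360).round(2),"Ft",(o["wrist_force"][:2]@tg).round(1),o["wrist_force"].round(1))
    if (o["wrist_force"][:2]@tg)<-14: break
crop(cam("top"),270,90,450,270,4,"tt2")
E
```

```text
255.0 meas ang 254.94 Ft -0.6 [-1.2 -2.4  8.3]
256.0 meas ang 255.8 Ft -1.2 [-1.9 -2.5  8.6]
257.0 meas ang 256.69 Ft -3.7 [-4.  -1.2  9.3]
258.0 meas ang 257.77 Ft -2.4 [-2.6 -1.   8.9]
259.0 meas ang 258.71 Ft -3.0 [-3.5 -2.2  8.7]
260.0 meas ang 259.77 Ft -1.7 [-2.  -1.4  8.4]
261.0 meas ang 260.78 Ft -2.6 [-2.9 -1.7  9.3]
262.0 meas ang 261.37 Ft -4.8 [-5.1 -2.  10. ]
263.0 meas ang 261.43 Ft -11.8 [-12.1  -2.1  16.1]
264.0 meas ang 261.47 Ft -19.0 [-19.2  -1.6  20.6]
```

View pics/tt2.png

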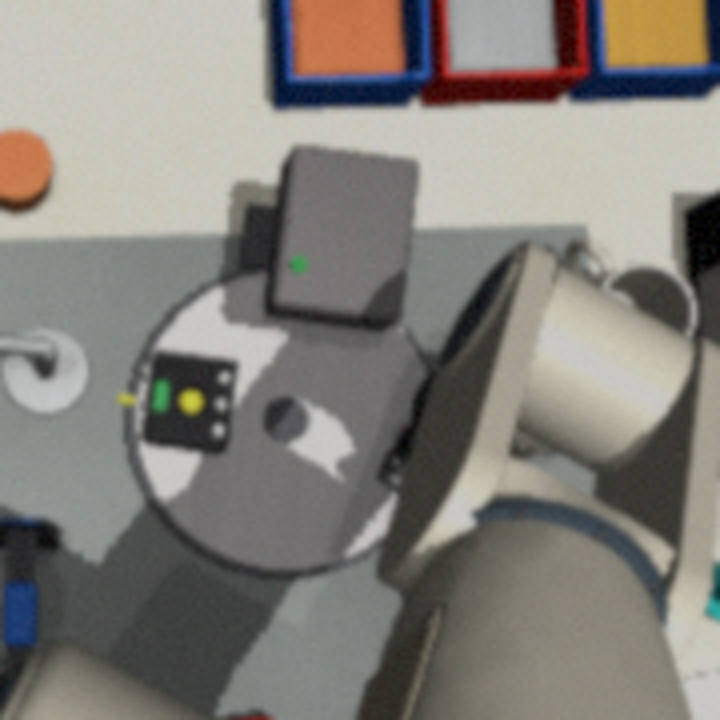

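```bash
python3 - <<'E'
from h import *
p,q=hq(261.4,.055); bot.servo_line(p,q,velocity=.04)
hand.move_gripper(0.045); 
bot.servo_line(p[:2]+[.25],velocity=.2); st()
th=np.radians(96.8)
V=[]
for i,y in enumerate((-0.20,-0.12)):
    bot.reach([0.50,y,0.34],down(th)); c=cam("wrist",f"wb{i}"); V.append(c)
    print(blobs(c,(24,140,120),(36,255,255),20)[0])
np.save("pics/wb.npy",V,allow_pickle=True); st()
E
```

```text
t 17.66 p [ 0.5492 -0.3386  0.2487] F [ 0.2  0.2 -1.3] w 0.0448
[]
[([235.4, 230.4], [229, 224, 14, 13, 144])]
t 18.99 p [ 0.5002 -0.1205  0.3393] F [ 0.4 -0.4 -0.4] w 0.045
```

View pics/wb0.png

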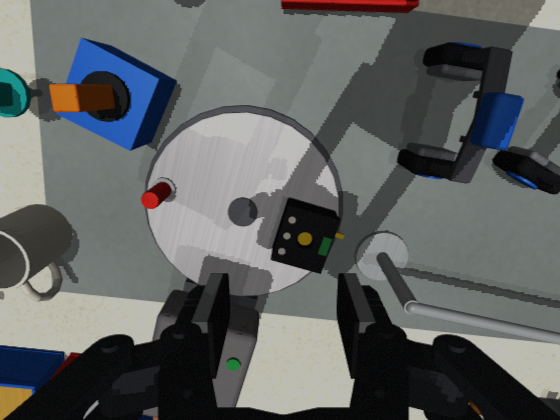

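```bash
python3 - <<'E'
from h import *
V=np.load("pics/wb.npy",allow_pickle=True)
b=[]
for c in V:
    r=[x for x in blobs(c,(20,120,60),(36,255,255),20)[0] if 80<x[1][4]<300]; print(r); 
r0=blobs(V[0],(20,120,60),(36,255,255),20)[0]
r0=min(r0,key=lambda x:np.hypot(x[0][0]-305,x[0][1]-239))
uv=[r0[0],(235.4,230.4)]
print(r0,tri(list(zip(V,uv))),[onz(c,u,.0555).round(4) for c,u in zip(V,uv)])
t=cam("top");r=blobs(t,(22,130,120),(36,255,255),8)[0];r=[x for x in r if 290<x[0][0]<345];print(r,[onz(t,x[0],.0555) for x in r])
E
```

```text
[([304.5, 238.2], [298, 232, 14, 13, 150])]
[([235.5, 230.6], [228, 224, 16, 14, 173])]
([304.5, 238.2], [298, 232, 14, 13, 150]) (array([ 0.57939186, -0.16486089,  0.0548889 ]), [np.float64(7.776646270166119e-05), np.float64(7.776646270181714e-05)]) [array([ 0.5791, -0.1649,  0.0555]), array([ 0.5792, -0.1648,  0.0555])]
[] []
```

```bash
python3 - <<'E'
from h import *
q=down(np.radians(96.8)); S=[0.4478,-0.3838]
print(kinematics.solve_ik(S+[.123],q), kinematics.solve_ik([.578,-.165,.2],q))
hand.move_gripper(0.055)
bot.reach(S+[.26],q); bot.servo_line(S+[.123],velocity=.12); st()
hand.move_gripper(0,60); st(); bot.dwell(.2)
bot.servo_line(S+[.16],velocity=.06); st()
cam("scene","s3"); crop(cam("scene"),100,150,300,300,4,"s3c")
E
```

```text
[-7.11132862e-01  4.44321955e-01  1.81206749e+00 -4.44089210e-16
  8.85203207e-01 -2.40061158e+00] [-2.80566610e-01  3.65512382e-01  1.73154128e+00 -4.44089210e-16
  1.04453899e+00 -1.97004533e+00]
t 21.68 p [ 0.4482 -0.3841  0.1238] F [ 0.4 -0.5  1.1] w 0.0549
t 22.07 p [ 0.4481 -0.384   0.1236] F [-0.6  0.5  4.8] w 0.0212
t 23.04 p [ 0.4476 -0.3837  0.1599] F [-0.6 -0.  -0.1] w 0.0211
```

View pics/s3c.png

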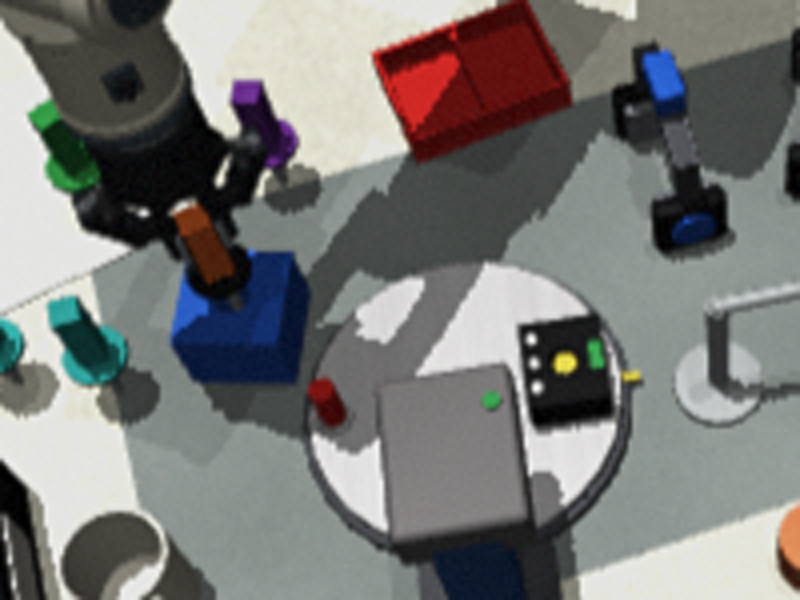

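```bash
python3 - <<'E'
from h import *
q=down(np.radians(96.8)); S=[0.4478,-0.3838]; B=[.5784,-.165]
bot.servo_line(S+[.28],velocity=.12)
bot.servo_line(B+[.28],velocity=.15); bot.servo_line(B+[.185],velocity=.08); st()
s=cam("scene"); crop(s,190,180,290,280,6,"s4c"); t=cam("top"); crop(t,280,140,380,240,6,"t4c")
w=cam("wrist","w4b")
for n,c in (("s",s),("t",t),("w",w)):
    print(n,"btn",proj(c,B+[.0555]).round(1),"tip exp",proj(c,B+[.0744]).round(1))
E
```

```text
t 27.48 p [ 0.5788 -0.1651  0.1856] F [-0.6 -0.1 -0.3] w 0.0216
s btn [240.3 239.8] tip exp [239.8 236.9]
t btn [317.1 189.7] tip exp [317.8 189. ]
w btn [282.6 209.2] tip exp [282.5 217.8]
```

View pics/s4c.png

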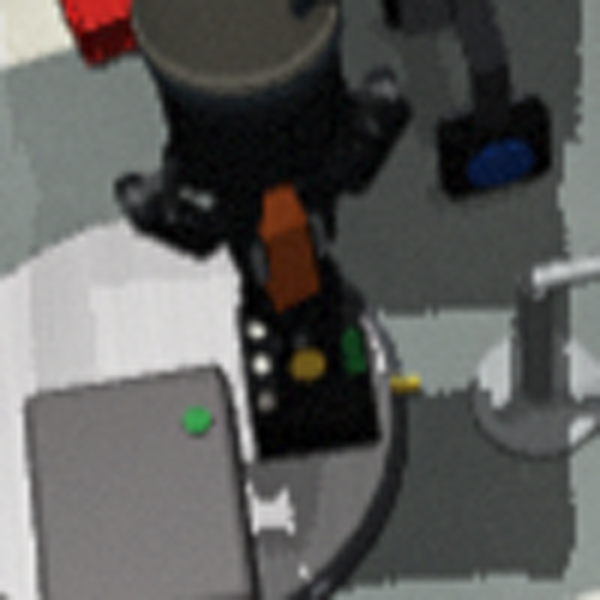

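View pics/w4b.png

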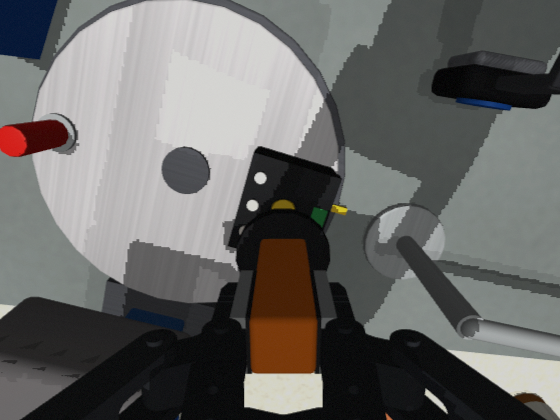

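```bash
python3 - <<'E'
from h import *
B=[.5782,-.165]
z0=get_obs()["wrist_force"]
for z in (.178,.172,.168,.165,.163,.161,.1595,.158,.157,.156,.155):
    bot.servo_line(B+[z],velocity=.04); bot.dwell(.1); o=get_obs(); f=(o["wrist_force"]-z0)
    print(z,o["position"].round(4),f.round(1))
    if f[2]>7: break
bot.dwell(.8); st(); crop(cam("scene"),190,180,290,280,6,"s5c")
E
```

```text
0.178 [ 0.5782 -0.165   0.1779] [ 1.4  0.6 -0.5]
0.172 [ 0.5782 -0.165   0.1719] [ 1.5  0.2 -0.9]
0.168 [ 0.5781 -0.165   0.1679] [ 1.1  0.4 -0. ]
0.165 [ 0.5784 -0.165   0.1652] [ 1.7 -0.   0.9]
0.163 [ 0.5783 -0.165   0.1631] [1.3 0.1 1.5]
0.161 [ 0.5783 -0.165   0.1611] [0.4 1.  4.3]
0.1595 [ 0.5784 -0.165   0.1598] [-0.1 -0.6  6.6]
0.158 [ 0.5792 -0.1652  0.1595] [-0.2  1.1 13.9]
t 31.35 p [ 0.5792 -0.1652  0.1595] F [-0.1  0.9 14.4] w 0.0214
```

View pics/s5c.png

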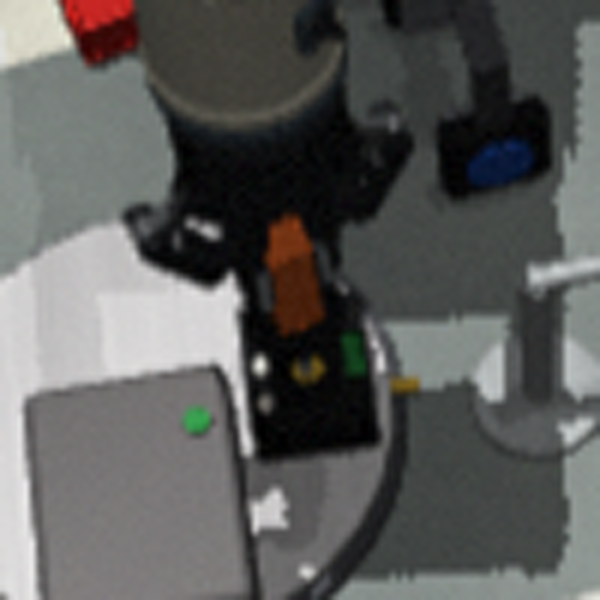

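```bash
python3 - <<'E'
from h import *
q=down(np.radians(96.8)); S=[0.4478,-0.3838]; B=[.5782,-.165]
bot.servo_line(B+[.17],velocity=.04);bot.servo_line(B+[.28],velocity=.12)
bot.servo_line(S+[.28],velocity=.18); bot.servo_line(S+[.195],velocity=.12); 
s=cam("scene"); crop(s,100,150,300,300,4,"s6c")
bot.servo_line(S+[.13],velocity=.06); st(); z0=get_obs()["wrist_force"][2]
for z in np.arange(.128,.119,-.001):
    bot.servo_line(S+[z],velocity=.03); f=get_obs()["wrist_force"][2]-z0
    print(z.round(4),f.round(1))
    if f>3: break
hand.move_gripper(.05); bot.dwell(.2); bot.servo_line(S+[.26],velocity=.12); st()
crop(cam("scene"),100,150,300,300,4,"s7c"); cam("wrist","w7")
E
```

```text
t 36.62 p [ 0.4481 -0.384   0.1304] F [-0.7 -0.  -0.9] w 0.021
0.128 -0.9
0.127 -0.6
0.126 0.9
0.125 0.2
0.124 0.4
0.123 5.6
t 40.0 p [ 0.4474 -0.3835  0.2592] F [0.2 0.1 0.5] w 0.0499
```

View pics/s7c.png

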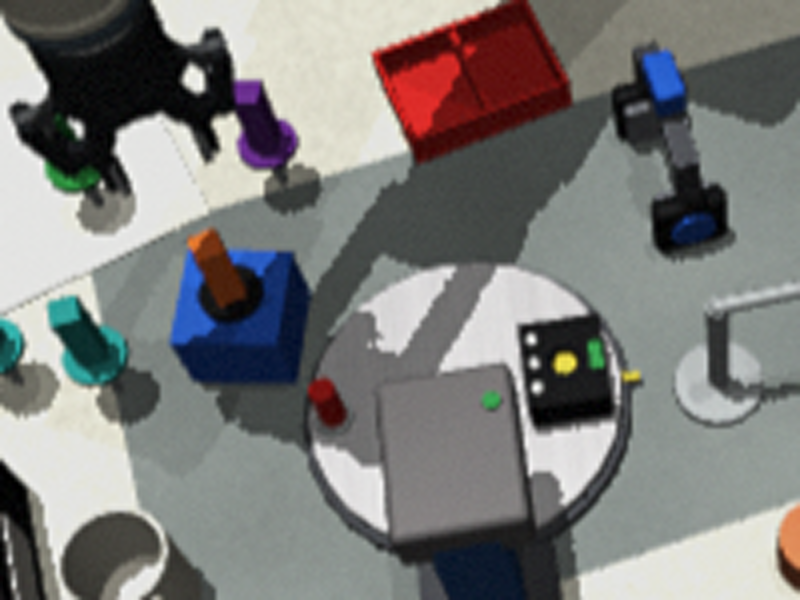

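View pics/w7.png

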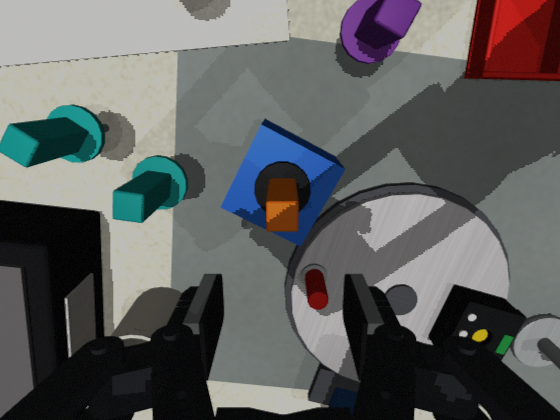

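```bash
python3 - <<'E'
from h import *
hand.move_gripper(.045)
p,q=hq(261.4,.26); bot.reach(p,q); bot.servo_line(p[:2]+[.058],velocity=.12); hand.move_gripper(0,25); st()
for d in np.arange(256,175,-6):
    p,q=hq(d,.058); bot.servo_line(p,q,velocity=0.08)
st()
for d in np.arange(174,165,-1.0):
    p,q=hq(d,.058); bot.servo_line(p,q,velocity=0.04); bot.dwell(.05); o=get_obs()
    f=np.radians(d); tg=np.array([-np.sin(f),np.cos(f)]);r=o["position"][:2]-AX
    print(d,"meas ang",(np.degrees(np.arctan2(r[1],r[0]))%360).round(2),"Ft",(o["wrist_force"][:2]@tg).round(1),o["wrist_force"].round(1))
    if (o["wrist_force"][:2]@tg)>12: break
m=np.degrees(np.arctan2(r[1],r[0]))%360
bot.servo_line(*hq(m,.058),velocity=.04)
hand.move_gripper(.045); bot.servo_line(hq(m,.058)[0][:2]+[.3],velocity=.2); st()
crop(cam("scene"),100,150,300,300,4,"s8c")
for i,(x,y) in enumerate([(0.38,0.03),(0.38,0.12)]):
    bot.reach([x,y,.38],down(-np.pi/2)); c=cam("wrist",f"wx{i}"); np.save(f"pics/wx{i}.npy",c,allow_pickle=True)
st()
E
```

```text
t 43.06 p [ 0.5499 -0.339   0.0585] F [-2.3  3.6  5.1] w 0.0195
t 46.9 p [ 0.4662 -0.2397  0.0578] F [-5.  -1.9  6.7] w 0.0192
174.0 meas ang 173.88 Ft 0.9 [-3.6 -0.6  6.2]
173.0 meas ang 172.98 Ft 2.4 [-3.4 -2.   6.2]
172.0 meas ang 172.07 Ft 2.8 [-3.3 -2.3  7.3]
171.0 meas ang 171.06 Ft 2.6 [-4.  -2.   6.8]
170.0 meas ang 170.09 Ft 3.1 [-4.8 -2.3  7.7]
169.0 meas ang 169.46 Ft 7.9 [-7.  -6.7  7. ]
168.0 meas ang 169.38 Ft 19.6 [-10.7 -17.7   5.6]
t 51.04 p [ 0.4688 -0.2254  0.299 ] F [-0.6  0.1 -0. ] w 0.0449
t 54.57 p [0.3799 0.1199 0.3799] F [ 0.7 -0.1 -0.2] w 0.045
```

View pics/s8c.png

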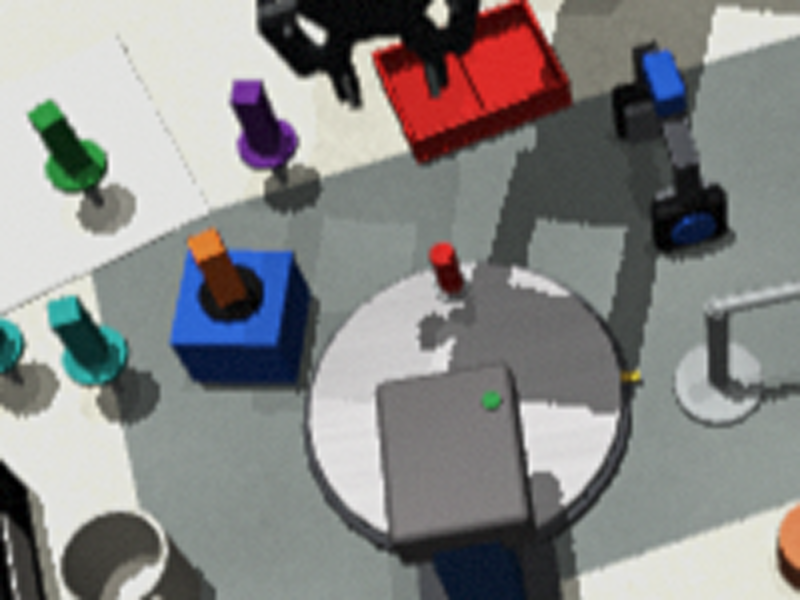

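View pics/wx0.png

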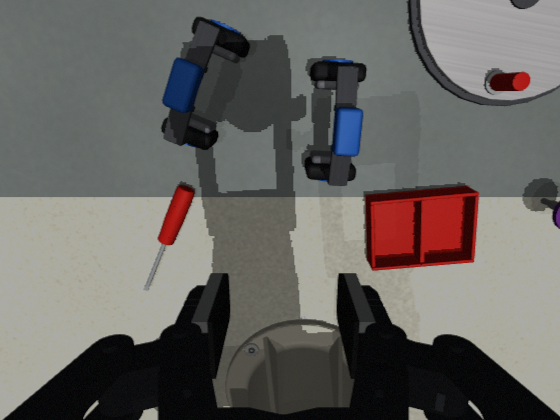

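View pics/wx1.png

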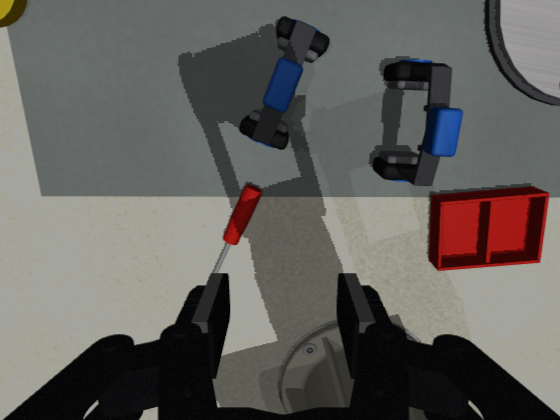

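```bash
python3 - <<'E'
from h import *
X=[np.load(f"pics/wx{i}.npy",allow_pickle=True).item() for i in (0,1)]
for c in X:
    for b in blobs(c,(105,130,40),(125,255,255),400)[0]: print(b, onz(c,b[0],.15).round(4))
A=onz(X[1],(283,84),.15); B=onz(X[0],(348,131),.15)
V=[]
for n,P in (("A",A),("B",B)):
  for k,dy in enumerate((0,.06)):
    bot.reach([P[0]-.08,P[1]+dy,.38],down(-np.pi/2)); c=cam("wrist",f"n{n}{k}"); np.save(f"pics/n{n}{k}.npy",c,allow_pickle=True)
    for b in blobs(c,(105,130,40),(125,255,255),400)[0]: print(n,k,b, onz(c,b[0],.15).round(4))
st()
E
```

```text
([181.8, 85.0], [163, 58, 40, 55, 1450]) [0.4645 0.1198 0.15  ]
([347.1, 131.0], [333, 107, 30, 50, 1287]) [ 0.4246 -0.0287  0.15  ]
([282.3, 84.6], [263, 57, 40, 56, 1337]) [0.4646 0.1216 0.15  ]
([445.4, 131.2], [428, 107, 35, 50, 1273]) [ 0.4246 -0.0283  0.15  ]
A 0 ([281.5, 91.4], [262, 64, 40, 55, 1313]) [0.4647 0.1218 0.15  ]
A 0 ([443.5, 136.8], [425, 113, 36, 49, 1295]) [ 0.4247 -0.0277  0.15  ]
A 1 ([349.3, 90.5], [328, 64, 43, 54, 1399]) [0.465  0.1228 0.15  ]
A 1 ([509.7, 136.8], [492, 113, 37, 49, 1321]) [ 0.4246 -0.0276  0.15  ]
B 0 ([111.8, 43.6], [90, 14, 45, 59, 1865]) [0.4633 0.1177 0.15  ]
B 0 ([547.1, 73.1], [524, 26, 36, 80, 1508]) [ 0.4391 -0.2612  0.15  ]
B 0 ([283.8, 91.8], [271, 66, 27, 52, 1305]) [ 0.4237 -0.03    0.15  ]
B 1 ([182.0, 40.7], [162, 12, 43, 59, 1594]) [0.4646 0.1195 0.15  ]
B 1 ([352.4, 91.8], [337, 66, 32, 52, 1395]) [ 0.4238 -0.0289  0.15  ]
t 56.58 p [0.3448 0.0315 0.3799] F [-0.1 -0.5  0.2] w 0.045
```

```bash
python3 - <<'E'
from h import *
for n,uvs,idx in (("A",[(281.5,91.4),(349.3,90.5)],0),("B",[(283.8,91.8),(352.4,91.8)],0)):
    C=[np.load(f"pics/n{n}{k}.npy",allow_pickle=True).item() for k in (0,1)]
    print(n,tri(list(zip(C,uvs))))
    c=C[0]; bl,l=blobs(c,(105,130,40),(125,255,255),400)
    m=(l==l[int(uvs[0][1]),int(uvs[0][0])]).astype(np.uint8)
    cs,_=cv2.findContours(m,0,1); r=cv2.minAreaRect(max(cs,key=len)); bx=cv2.boxPoints(r)
    Q=np.array([onz(c,u,.152) for u in bx]); e=[(np.linalg.norm(Q[(i+1)%4]-Q[i]).round(4),np.degrees(np.arctan2(*(Q[(i+1)%4]-Q[i])[[1,0]])).round(1)) for i in range(4)]
    print(Q.mean(0).round(4),e)
# rail views
for i,(y) in enumerate((.05,.17)):
    bot.reach([.56,y,.36],down(-np.pi/2)); c=cam("wrist",f"r{i}"); np.save(f"pics/r{i}.npy",c,allow_pickle=True)
st()
E
```

```text
A (array([0.4648166 , 0.12183136, 0.14427877]), [np.float64(0.0001390788209714067), np.float64(0.00013907882097153655)])
[0.4644 0.122  0.152 ] [(np.float64(0.0433), np.float64(-23.5)), (np.float64(0.0229), np.float64(-110.5)), (np.float64(0.0436), np.float64(157.6)), (np.float64(0.0238), np.float64(68.7))]
B (array([ 0.42373763, -0.02996414,  0.14392514]), [np.float64(2.2164241395295805e-05), np.float64(2.216424139546853e-05)])
[ 0.4236 -0.0301  0.152 ] [(np.float64(0.0226), np.float64(-90.1)), (np.float64(0.043), np.float64(-179.4)), (np.float64(0.0235), np.float64(89.9)), (np.float64(0.043), np.float64(-0.6))]
t 58.11 p [0.5594 0.1697 0.3608] F [ 1.6  0.2 -1.1] w 0.045
```

View pics/r0.png

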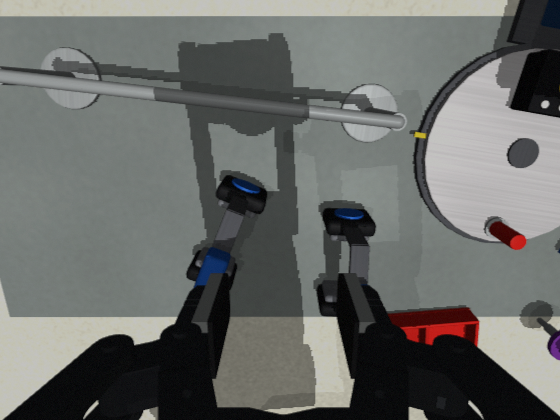

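View pics/r1.png

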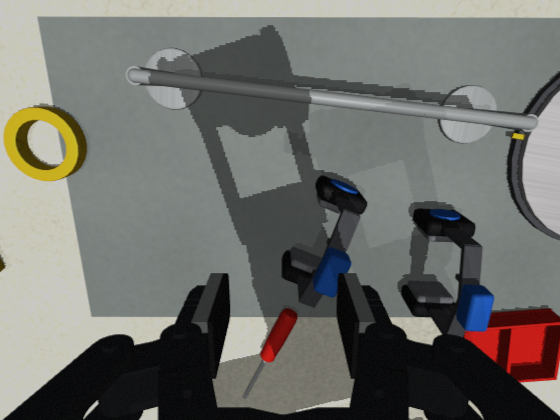

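View pics/nB0.png

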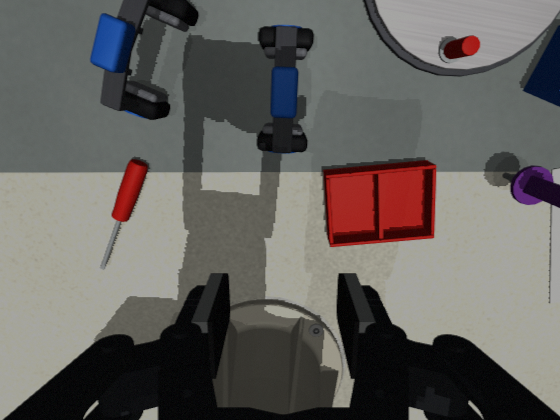

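```bash
python3 - <<'E'
from h import *
C=[np.load(f"pics/r{k}.npy",allow_pickle=True).item() for k in (0,1)]
crop(C[0],360,90,420,150,8,"re0");crop(C[1],500,90,560,150,8,"re1");crop(C[1],110,50,170,110,8,"re2")
print(tri([(C[0],(400,121)),(C[1],(532.5,122))]))
L=onz(C[1],(133,75),.13);R=onz(C[1],(532.5,122),.13);R0=onz(C[0],(400,121),.13);print(L,R,R0,np.linalg.norm(L-R))
# bar edges in columns: rows of the bright band
for k,cols in ((0,(40,330,370)),(1,(220,280,340,420))):
    for u in cols:
        g=C[k]["frame"][:,u].astype(int).sum(1); print(k,u,[int(x) for x in g[60:130]] if u==-1 else (60+np.argmax(np.abs(np.diff(g[60:135]))),))
E
```

```text
(array([ 0.61242653, -0.05658611,  0.13129669]), [np.float64(6.211024621912099e-05), np.float64(6.211024621920125e-05)])
[0.65197529 0.3031135  0.13      ] [ 0.61238967 -0.05741657  0.13      ] [ 0.61226354 -0.05697891  0.13      ] 0.3626967786109699
0 40 (np.int64(73),)
0 330 (np.int64(100),)
0 370 (np.int64(125),)
1 220 (np.int64(126),)
1 280 (np.int64(127),)
1 340 (np.int64(90),)
1 420 (np.int64(99),)
```

View pics/re1.png

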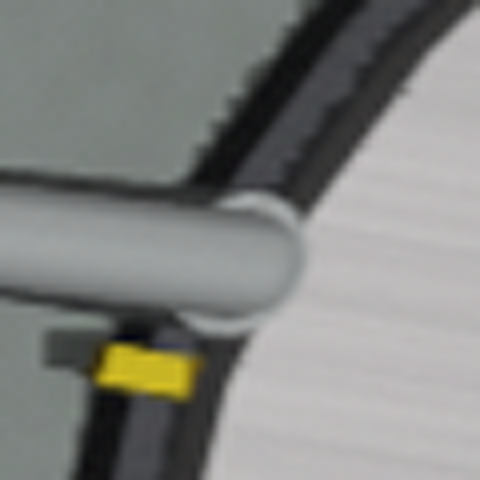

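View pics/re2.png

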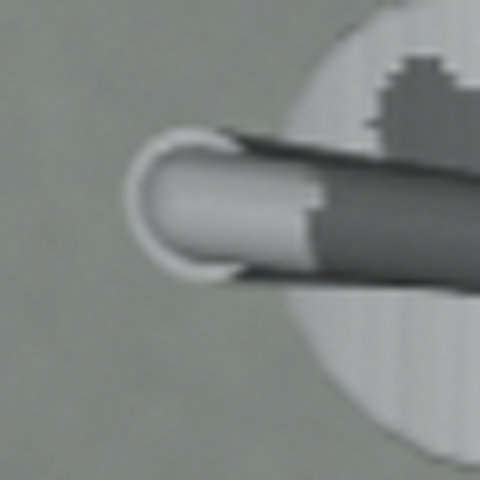

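View pics/re0.png

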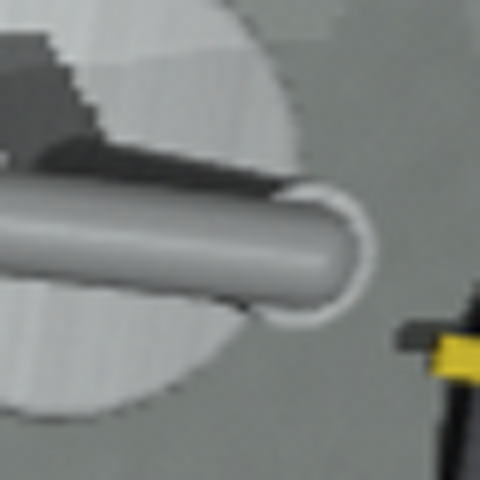

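```bash
cat >> h.py <<'E'
MID=np.array([.632,.123]); BD=np.array([.1083,.9941])
def hang(P,thdeg,off):
    q=down(np.radians(thdeg)); P=list(P)
    hand.move_gripper(.072); bot.reach(P+[.30],q); bot.servo_line(P+[.149],velocity=.12); hand.move_gripper(0,45); o=st()
    if o["gripper_width"]<.035: print("MISS"); return
    bot.servo_line(P+[.33],velocity=.12); st()
    T=list(MID+off*BD); bot.servo_line(T+[.33],down(np.radians(-6.2)),velocity=.12); bot.dwell(.2)
    bot.servo_line(T+[.185],velocity=.1); z0=st()["wrist_force"][2]
def lower(off):
    T=list(MID+off*BD); z0=get_obs()["wrist_force"]
    for z in np.arange(.182,.159,-.002):
        bot.servo_line(T+[z],velocity=.03); f=get_obs()["wrist_force"]-z0; print(z.round(3),f.round(1))
        if f[2]>2.5: break
def release(off):
    T=list(MID+off*BD); hand.move_gripper(.072); bot.dwell(.3); bot.servo_line(T+[.33],velocity=.08); st()
E
python3 - <<'E'
from h import *
print(kinematics.solve_ik([.4237,-.03,.149],down(-.01)),kinematics.solve_ik([.627,.073,.165],down(np.radians(-6.2))))
hang([.4237,-.030],-.5,-.05)
crop(cam("scene"),230,140,430,290,4,"s9c"); cam("wrist","w9")
E
```

```text
[-7.42182541e-02  1.79221861e-01  2.13711981e+00 -4.44089210e-16
  8.25250986e-01 -6.42182541e-02] [ 1.13529303e-01  4.48046885e-01  1.69101975e+00 -4.44089210e-16
  1.00252602e+00  2.21739717e-01]
t 61.94 p [ 0.424  -0.0301  0.1497] F [-2.3 -0.6  5.8] w 0.0432
t 63.6 p [ 0.4234 -0.0299  0.3294] F [ 0.6  0.4 -1.9] w 0.0431
t 67.45 p [0.627  0.0733 0.1857] F [-0.5 -0.5 -1. ] w 0.0428
```

View pics/s9c.png

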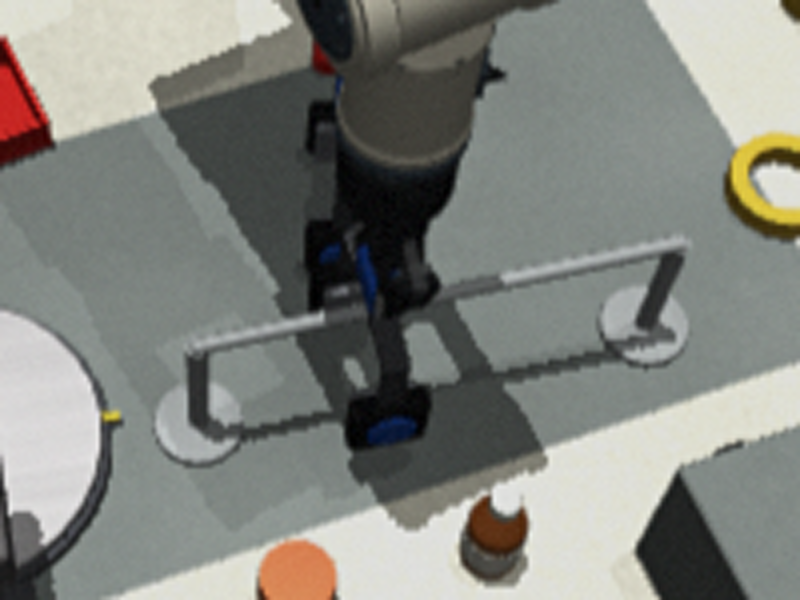

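View pics/w9.png

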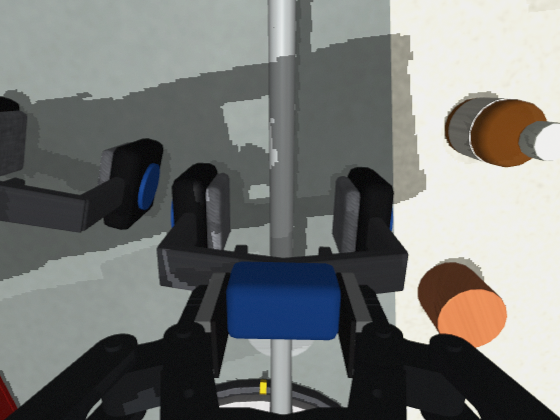

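```bash
python3 - <<'E'
from h import *
lower(-.05); cam("wrist","w10"); release(-.05)
bot.reach([.40,.122,.38],down(-np.pi/2)); c=cam("wrist","w11")
for b in blobs(c,(105,130,40),(125,255,255),400)[0]: print(b, onz(c,b[0],.147).round(4))
crop(cam("scene"),230,140,430,290,4,"s11c"); st()
E
```

```text
0.182 [-1.2 -0.3  0.8]
0.18 [-0.8 -0.2 -0.5]
0.178 [-0.6 -0.3 -0.2]
0.176 [ 0.1 -0.5 -0.2]
0.174 [-0.1 -0.7  0.5]
0.172 [-0.2 -0.7  0.2]
0.17 [ 0.3 -0.7  0. ]
0.168 [-0.2 -0.4 -0.4]
0.166 [-0.7 -0.9  0.3]
0.164 [-6.1 -1.  14.8]
t 73.02 p [0.6264 0.0733 0.3296] F [ 0.3 -0.5 -0.2] w 0.0721
([283.7, 108.4], [265, 82, 39, 54, 1259]) [0.4648 0.1217 0.147 ]
t 74.58 p [0.4004 0.122  0.3799] F [-0.1  0.4  0.1] w 0.072
```

View pics/s11c.png

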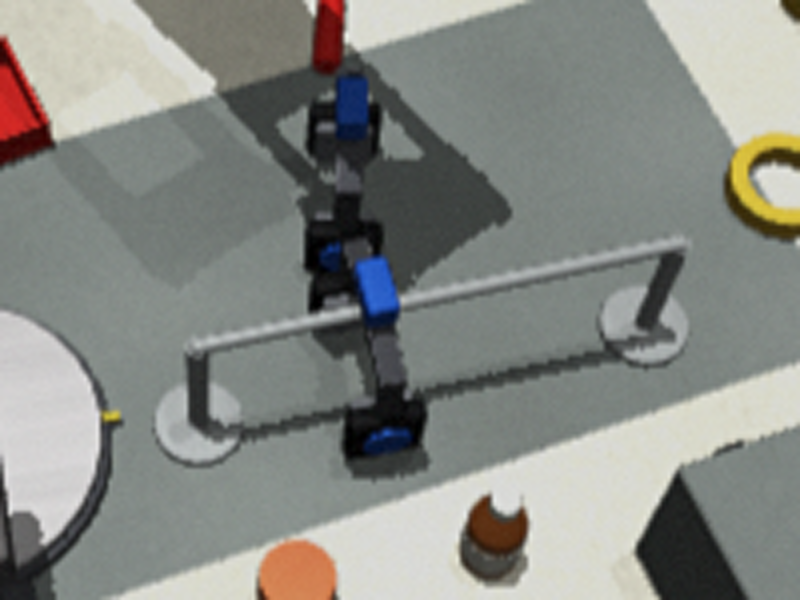

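View pics/w11.png

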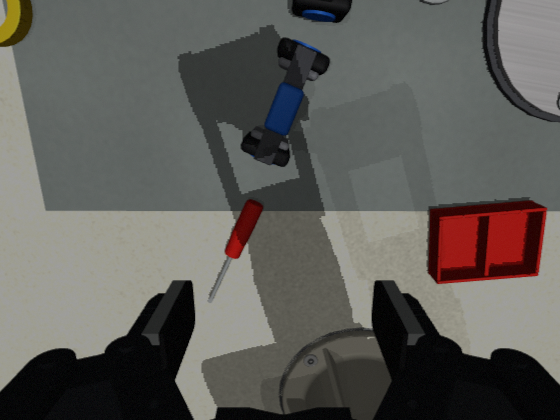

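```bash
python3 - <<'E'
from h import *
hang([.4648,.1218],-22.3,.055)
cam("wrist","w12"); crop(cam("scene"),230,140,430,290,4,"s12c")
E
```

```text
t 77.68 p [0.465  0.122  0.1496] F [-2.  -0.   4.5] w 0.0429
t 79.34 p [0.4645 0.1217 0.3293] F [-0.2 -0.5 -1.6] w 0.0432
t 82.81 p [0.6384 0.1778 0.1857] F [ 0.2  0.1 -1.7] w 0.0434
```

View pics/w12.png

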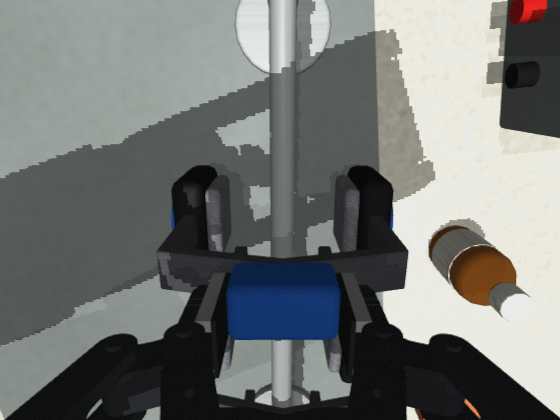

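View pics/s12c.png

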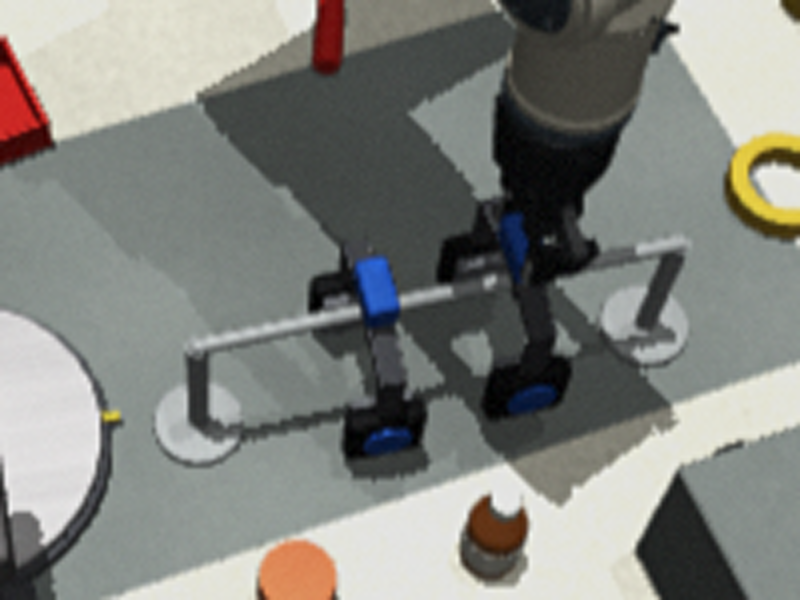

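```bash
python3 - <<'E'
from h import *
lower(.055); release(.055)
bot.reach([.50,.12,.40],down(-np.pi/2)); C=[]
for y in (.12,.20):
    bot.reach([.52,y,.40],down(-np.pi/2)); c=cam("wrist",f"w13{int(y*100)}"); C.append(c)
    B=sorted([b for b in blobs(c,(105,130,40),(125,255,255),400)[0]],key=lambda b:b[0][0]); print(B)
    for b in B: print(onz(c,b[0],.165).round(4))
bot.goto_joints([-1.2,.2,1.6,0,1.15,0]); bot.dwell(1.5); cam("scene","s13"); cam("top","t13"); st()
E
```

```text
0.182 [-0.8  0.2  0.7]
0.18 [-0.5 -0.7  0.4]
0.178 [-0.8 -0.1  0.5]
0.176 [-0.7  0.7  0.7]
0.174 [-0.1  0.1  0.8]
0.172 [0.2 0.1 0.9]
0.17 [ 0.2 -0.   0.3]
0.168 [ 0.1 -0.3  0.8]
0.166 [-1.3 -0.8  0.8]
0.164 [-5.3 -0.9 12.3]
t 88.33 p [0.6378 0.1776 0.3296] F [-0.2 -0.6 -0.5] w 0.0718
[([219.0, 44.6], [204, 17, 32, 57, 1584]), ([336.0, 58.6], [319, 31, 35, 56, 1489])]
[0.6382 0.176  0.165 ]
[0.627  0.0738 0.165 ]
[([310.5, 42.8], [295, 15, 33, 57, 1495]), ([426.0, 57.4], [405, 30, 43, 56, 1711])]
[0.6386 0.1775 0.165 ]
[0.6271 0.0757 0.165 ]
t 94.96 p [ 0.2344 -0.5987  0.3618] F [-0.3 -0.2  0.1] w 0.072
```

View pics/s13.png

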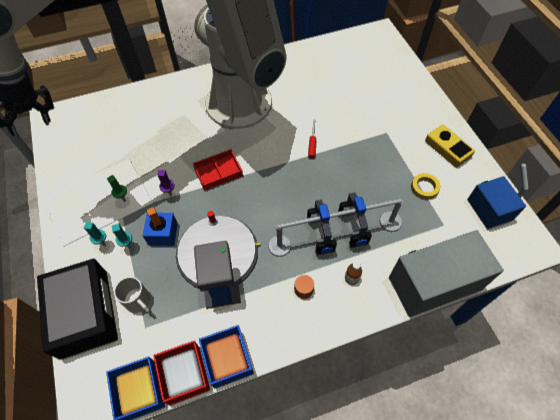

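View pics/t13.png

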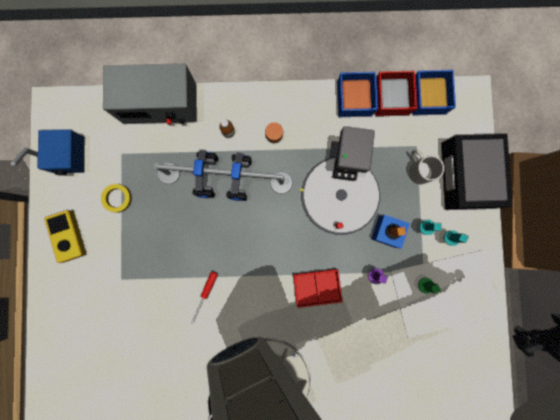

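View pics/w1312.png

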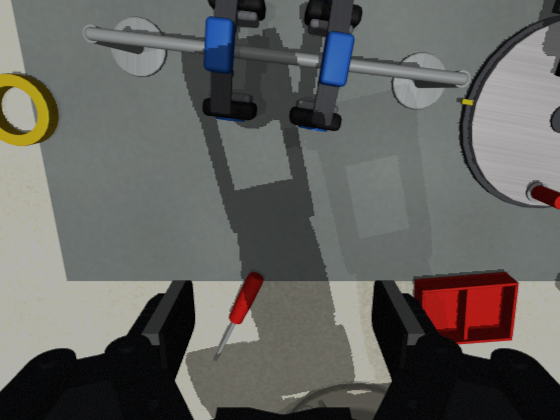

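```bash
python3 - <<'E'
from h import *
from workcell import hand_in
a=cam("top");bot.dwell(1.0);b=cam("top")
f=lambda c:[x[0] for x in blobs(c,(0,150,90),(6,255,255),8)[0] if 325<x[0][0]<350 and 210<x[0][1]<240]
o=cv2.imread("pics/top0.png")[:,:,::-1]
print(f({"frame":np.ascontiguousarray(o)}),f(a))
g=lambda c:[x[0] for x in blobs(c,(105,130,40),(125,255,255),20)[0] if 180<x[0][0]<260 and 130<x[0][1]<210]
print(g(a),g(b))
s=lambda c:[x[0] for x in blobs(c,(8,150,90),(20,255,255),8)[0] if 380<x[0][0]<420 and 210<x[0][1]<250]
print(s({"frame":np.ascontiguousarray(o)}),s(b))
hand_in(); st()
E
```

```text
[[339.4, 225.1]] [[339.1, 225.2]]
[[198.1, 167.5], [235.8, 170.3], [203.0, 195.7], [235.5, 198.2]] [[198.2, 167.4], [235.8, 170.4], [203.0, 195.6], [235.7, 198.2]]
[[400.2, 230.7]] [[400.1, 230.8]]
the job is handed in; nothing more can be done
the job is handed in; nothing more can be done
```

The job is finished and handed in, at about 96 s of the 210 s allowed; no verdict is reported.

- **Turntable out:** I turned the table by its red handle counter-clockwise until it met the hard stop, with the tangential force rising to 19 N.
- **Reset button:** With the orange stylus I pressed the yellow button through its full 6 mm until it bottomed, and held it there for about 0.9 s.
- **Stylus and table back:** The stylus went back in its stand. I then turned the table back to its other stop, about 92° of measured travel.
- **Headsets:** There were two on the bench. One was knocked about 4 cm aside partway through, so I measured both again before lifting them and hung them about 10 cm apart on the rail.

**Last checks:**
- The handle and stylus were within 0.3 px of where they stood at the start.
- The pad positions put both headsets within about 1 mm of the bar's centre line. They did not move visibly between pictures 1 s apart.
- The bystanders looked unmoved in the pictures; I did not measure them.
- No check failed. The measured travel is 2° more than the nominal 90°, which I put down to play between the jaws and the handle.

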